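# Close the washed canisters from the stack of lids

## Task

The four white storage canisters are washed and dry and their wooden lids are stacked beside them, smallest on top. Work down the stack from the top and put each lid on its own canister, pressed fully home so that it lies flat on the rim, closing the small, the medium, the large and then the square one. Set the lids in by hand rather than dropping them, leave every canister upright, and do not disturb the mug and the drinking glass.

Things in the scene. Friction and masses are not known exactly. Their poses are not given: they have to be found in the camera images.
- small_lid: The small lid: light wood, a flat round disc 10 mm thick (thin dark line near its edge), 44 mm across, above a stopper tapering from 32 mm to 19 mm and 14 mm deep (lid 24 mm high in all). It is the top of the stack of four lids, resting on the medium lid; grip its disc edge from above. Origin: centre of the stopper underside; z up; x and y across it.
- small_canister: The small canister: an open, empty round pot of plain white ceramic with a narrow bare-clay foot, 44 mm across outside, 64 mm high, mouth 36 mm across, wall 4 mm, straight-sided, standing loose and upright. Origin: centre of its underside; z up; x and y across it. Lid fully home: disc flat on the rim, the lid's origin 50 mm above this one.
- medium_lid: The medium lid: light wood, a flat round disc 10 mm thick (thin dark line near its edge), 52 mm across, above a stopper tapering from 40 mm to 27 mm and 14 mm deep (lid 24 mm high in all). It is the second lid from the top of the stack, between the small and the large one; grip its disc edge from above. Origin: centre of the stopper underside; z up; x and y across it.
- medium_canister: The medium canister: an open, empty round pot of plain white ceramic with a narrow bare-clay foot, 52 mm across outside, 80 mm high, mouth 44 mm across, wall 4 mm, straight-sided, standing loose and upright. Origin: centre of its underside; z up; x and y across it. Lid fully home: disc flat on the rim, the lid's origin 66 mm above this one.
- large_lid: The large lid: light wood, a flat round disc 10 mm thick (thin dark line near its edge), 60 mm across, above a stopper tapering from 48 mm to 35 mm and 14 mm deep (lid 24 mm high in all). It is the third lid from the top of the stack, between the medium and the square one; grip its disc edge from above. Origin: centre of the stopper underside; z up; x and y across it.
- large_canister: The large canister: an open, empty round pot of plain white ceramic with a narrow bare-clay foot, 60 mm across outside, 96 mm high, mouth 52 mm across, wall 4 mm, straight-sided, standing loose and upright. Origin: centre of its underside; z up; x and y across it. Lid fully home: disc flat on the rim, the lid's origin 82 mm above this one.
- square_lid: The square lid: light wood, a flat square disc 10 mm thick (thin dark line near its edge), 66 mm square with rounded corners, above a square stopper tapering from 54 mm to 41 mm and 14 mm deep (lid 24 mm high in all). It is at the bottom of the stack, on the worktop; grip its disc edge from above. Origin: centre of the stopper underside; z up; x and y square to its sides.
- square_canister: The square canister: an open, empty square pot of plain white ceramic with a narrow bare-clay foot, 66 mm square outside with rounded corners, 74 mm high, mouth 58 mm square, wall 4 mm, straight-sided, standing loose and upright. Origin: centre of its underside; z up; x and y square to its sides. Lid fully home: disc flat on the rim, the lid's origin 60 mm above this one.
- blue_mug: Bystander: an upright mug, light blue above and white below, 78 mm across and 92 mm high with a handle (112 mm with it), loose on the worktop right of the canisters. Origin: underside, near the middle of the mug; z up.
- tumbler: Bystander: an upright clear drinking glass, 81 mm across and 91 mm high, loose on the worktop left of the canisters. Origin: centre of its underside; z up.
There are look-alikes about, which are no part of the job. What is shaped like the medium_canister but blue is not meant.

How it is judged:
By the outcome, as a careful person would: the job done as asked, in the order asked, and still so for the second after the job is handed in, with the robot touching nothing.
It also fails if it takes over 99 s, if anything falls off the work surface, if the arm or the gripper's body presses on something with over 40 N, if the wrist force passes 120 N, or if a joint passes its speed limit or range.

## Robot

A 6-joint arm with a two-finger parallel gripper is mounted at the origin on a cart in front of the work surface, level with it; the furniture and walls round the work are solid. World frame = base frame: x ahead of the robot, y to its left, z up, the work surface at z = 0. Lengths are in m, angles in degrees, forces in N, time in s.
With the tool pointing down it reaches from about 0.375 to 0.9 m from the base axis. Payload 3.1 kg.
Tool frame: the origin (TCP) lies on the centre line of the jaws, within the pads' length; the fingertips stand 17 mm ahead of it and the grasp point (between the pads) lies 2 mm behind it; z points along the fingers, y is the line along which they close (so a half turn about z gives the same grasp; the last joint's range is limited). The gripper opens to 87 mm and grips with 3 to 60 N. Pads are 19 mm wide; open, the fingers measure 117 mm over their backs; the gripper's body (75 mm by 190 mm) begins 51 mm behind the grasp point.
Start: joints at [62.195, 30.224, 82.088, -0, 67.689, -10.227], TCP at [0.189, 0.596, 0.24] pointing down, gripper open.
Joint ranges: [-176.69, 176.69], [-43.24, 126.21], [12.49, 139.97], [-82, 262], [0, 151.66], [-163.58, 163.58]. Speed limits (degrees/s): [159.86, 159.86, 180, 180, 180, 180].

## Interface

Orientations are given as a 3x3 rotation matrix whose columns are the frame's x, y, z axes.
In Python, from rig import bot, imaging, finder gives the robot as it stands. The module is installed in compiled form; this text tells all that it offers.
- The arm moves only by the tool play_rows, never from a script. Its argument "motion" is a list that holds one entry, the list of rows, each a list of 6 numbers: the shift along the tool's x, y, z in parts of the range, where 1.0 means 0.4 m, then the turn, a rotation vector about the tool's x, y, z in normalised numbers (1 is 90 degrees). In form: [[[dx, dy, dz, wx, wy, wz], ...]]. A call has 1 to 8 rows; each row is the pose to reach, as a shift and turn from the pose commanded when the call began, along the tool's axes at that moment; what a row does not reach only later rows make up. A row lasts 1/12 s, in which the tool goes at most 41.7 mm and 7.16 degrees, less where a joint would pass 70% of its speed; a pose out of reach is approached as far as the arm can. A shift or turn number past 1, either way, is cut back to 1. A call with a gripper value outside its range is refused whole. "fingers" is the finger opening in m, from 0 to 0.087, set as the call begins (left out, the last holds). The fingers move at their own pace and stop on an object; the grip force is fixed at half the most. Time passes only in rows, so rows that repeat a pose let the fingers close. It gives the time, the measured TCP pose, the force, the opening and the grip force at its end, in the units of the state.
- bot.read_state(): the state, without advancing time (a new reading comes with each control period).
- imaging.capture(name): name is "scene" or "top"; returns a dict with "frame" (480x640x3 uint8, red, green, blue), "camera_matrix" (3x3 intrinsics, pixels), "R" (3x3) and "t" (3): a world point X has camera coordinates R X + t. Camera axes: x right, y down, z forward; pixel columns grow to the right and rows downward; lengths in m; the calibration is good to about 2 mm. A picture is of the moment at which its call begins. There is no depth.
- bot.hand_in(): hands the job in; it is judged then, once.
Trained networks look in the newest picture that a camera, given by its name, has taken for a name from the list of things; names that differ only in an ending like _2 or _b are one class to them, and where a whole thing is asked for, a point or a joint stands for the part that bears it (a point fixed in the world has none). Each returns a list of dicts, best first, with "confidence" (0 to 1); they miss things now and then, are a little off and sometimes report something else, mostly with a low value. They report only what shows in the picture. A call takes as long as a camera call. They do not tell look-alikes from the thing itself.
- finder.recognise(camera, name): "at" ([x, y, z] in m, in world coordinates, good to about 4 mm: the middle of the surface that is visible of it).
- finder.outline_of(camera, name): "pixels" (480x640 bool, what is visible of it).
The state is a dict: "time_s": time; "joint_positions": joint angles; "qvel": joint speeds; "tau": joint torques, N m; "position": TCP position; "tcp_rot": TCP orientation; "force": force on the tool from outside, world axes, zero at the start; "moment": the same for the moment, N m; "opening": opening from 0.0 (shut) to 1.0 (fully open); "grasp_force": force on a finger pad.
Only numpy, scipy, OpenCV 4.12 (cv2) and the standard library are available. Lean on these libraries where they do the work, as an engineer would, in place of code of your own. Each camera call takes 0.05 s, during which the arm holds its last target. There are 200 camera calls.

## Working session

There is one attempt and no reset: what is moved stays moved. The work goes in short steps, Python scripts to look and compute and a tool call to move; the robot and the scene stay as the last step left them, time stands still between calls to the robot, and variables do not carry over. Pictures are saved under pics/ and viewed, at most 14 in all, crops included, and the job is handed in when it is done.

Besides the shell and the picture viewer there is one more tool, called after ">>>" as name([rows], argument=value, ...), one row to a line, values as JSON. play_rows: Moves the arm, as the interface text tells. Its arguments: {"type":"object","properties":{"motion":{"type":"array"},"fingers":{"type":"number"}},"required":["motion"]}

```bash
mkdir -p pics; cat > h.py <<'E'
from rig import bot, imaging, finder
import numpy as np, cv2
def cap(n):
    c=imaging.capture(n); c={k:np.array(v) for k,v in c.items()}; return c
def save(c,name,crop=None,s=1):
    f=c['frame'][:,:,::-1]
    if crop: r0,r1,c0,c1=crop; f=f[r0:r1,c0:c1]
    cv2.imwrite('pics/'+name,cv2.resize(f,None,fx=s,fy=s,interpolation=cv2.INTER_CUBIC))
def proj(c,X):
    p=c['camera_matrix']@(c['R']@np.array(X)+c['t']); return p[:2]/p[2]
def ray(c,u,v,z):
    d=c['R'].T@np.linalg.inv(c['camera_matrix'])@np.array([u,v,1.]); o=-c['R'].T@c['t']
    return o+d*(z-o[2])/d[2]
E
python3 - <<'E'
from h import *
np.set_printoptions(precision=4,suppress=True)
names='small medium large square'.split()
for n in ('scene','top'):
    c=cap(n); save(c,n+'0.png'); print(n,'cam pos',-c['R'].T@c['t'], c['R'][2])
    for o in [a+b for b in('_lid','_canister') for a in names]+['blue_mug','tumbler']:
        for r in finder.recognise(n,o)[:3]:
            print(o,np.round(r['at'],4),round(r['confidence'],2),np.round(proj(c,r['at'])))
s=bot.read_state(); print(s['time_s'],s['position'],s['tcp_rot'],s['force'])
E
```

```text
scene cam pos [-0.0148 -0.5863  0.4975] [ 0.5608  0.68   -0.4723]
small_lid [ 0.5868 -0.0157  0.0487] 0.58 [360. 237.]
small_lid [ 0.5939 -0.0064  0.0922] 0.5 [360. 215.]
small_lid [ 0.4153 -0.2861  0.057 ] 0.48 [412. 337.]
medium_lid [ 0.5847 -0.0092  0.0714] 0.76 [357. 226.]
medium_lid [0.442  0.0859 0.0565] 0.52 [273. 239.]
large_lid [ 0.5852 -0.0155  0.0489] 0.89 [359. 237.]
square_lid [ 0.5759 -0.0132  0.0255] 0.66 [355. 248.]
small_canister [0.6068 0.1926 0.0391] 0.55 [303. 207.]
medium_canister [0.3403 0.1093 0.0561] 0.88 [223. 252.]
medium_canister [0.4511 0.2397 0.0617] 0.65 [236. 211.]
medium_canister [ 0.434  -0.1207  0.0565] 0.64 [341. 284.]
large_canister [0.445  0.0883 0.0631] 0.95 [274. 235.]
square_canister [ 0.5958 -0.1938  0.0464] 0.74 [435. 271.]
tumbler [0.451  0.2388 0.0638] 0.62 [236. 210.]
top cam pos [ 0.375  -0.0217  1.0826] [ 0.0902  0.0091 -0.9959]
small_lid [0.5965 0.0008 0.0992] 0.57 [311. 170.]
medium_lid [0.5815 0.0027 0.0734] 0.55 [311. 179.]
medium_lid [ 0.4314 -0.2885  0.033 ] 0.44 [442. 244.]
large_lid [ 0.5774 -0.0003  0.0507] 0.64 [313. 183.]
large_lid [ 0.4436 -0.1169  0.0195] 0.59 [365. 241.]
square_lid [0.5814 0.0049 0.0736] 0.73 [310. 179.]
square_lid [0.5792 0.0036 0.0263] 0.61 [311. 184.]
square_lid [0.5928 0.     0.0949] 0.39 [312. 172.]
small_canister [0.6148 0.2131 0.0332] 0.57 [220. 171.]
medium_canister [ 0.4438 -0.1173  0.0177] 0.97 [365. 241.]
medium_canister [ 0.4557 -0.0044  0.0068] 0.69 [316. 238.]
medium_canister [0.348  0.1325 0.0287] 0.58 [257. 286.]
large_canister [0.4554 0.1122 0.0362] 0.64 [265. 238.]
square_canister [ 0.6211 -0.1893  0.0296] 0.98 [394. 163.]
blue_mug [ 0.4318 -0.2906  0.0318] 0.62 [442. 244.]
tumbler [0.4672 0.2766 0.0381] 0.73 [193. 235.]
1.1 [0.1887 0.5958 0.2395] [[-0.9533  0.302  -0.    ]
 [ 0.302   0.9533  0.    ]
 [ 0.      0.     -1.    ]] [ 0.1114 -0.0727 -0.3243]
```

View pics/scene0.png

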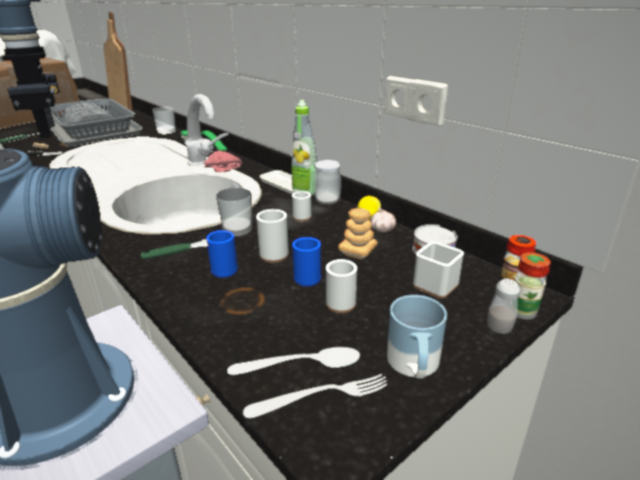

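View pics/top0.png

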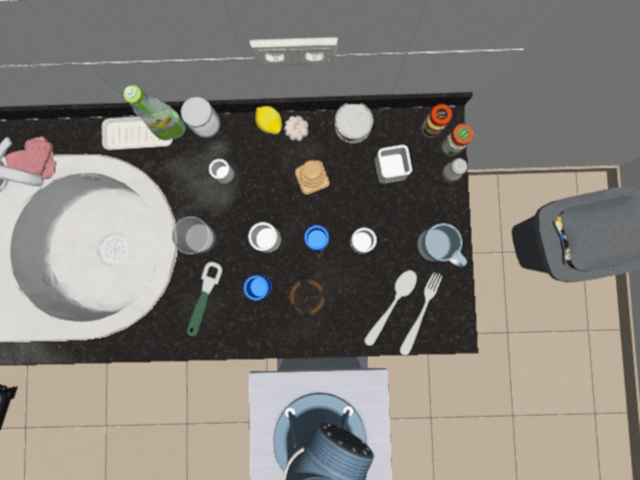

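The scene picture shows the lid stack at (358,235). The white canisters are small (302,206), large (272,235), medium (341,284) and square (438,269). In the top view these are stack (312,177), small (221,171), large (264,238), medium (363,241) and square (393,163).

Candidates for the medium canister are scene (341,284) in white, and (306,262) and (222,253) in blue. The white one at (341,284), top (363,241), is meant, because the blue ones are excluded by colour. I confirm it in a crop below.

```bash
cat > fit.py <<'E'
from h import *
from scipy.optimize import minimize
S=8
def ring(p,w,z,sq,yaw=0):
    a=np.linspace(0,2*np.pi,48,endpoint=False); d=np.c_[np.cos(a),np.sin(a)]
    if sq: # rounded square
        r=.008; d=np.sign(np.round(d,6))*(w/2-r)+r*d
    else: d=d*w/2
    c,s=np.cos(yaw),np.sin(yaw)
    d=d@np.array([[c,s],[-s,c]])
    return np.c_[d+p[:2],np.full(48,z)]
def prism(p,z0,z1,w0,w1,sq=0,yaw=0): return np.r_[ring(p,w0,z0,sq,yaw),ring(p,w1,z1,sq,yaw)]
def render(c,pieces,box):
    r0,r1,c0,c1=box; m=np.zeros(((r1-r0)*S,(c1-c0)*S),np.uint8)
    for P in pieces:
        q=(c['camera_matrix']@(c['R']@P.T+c['t'][:,None])); q=(q[:2]/q[2]).T
        q=((q-[c0,r0]+.5)*S-.5).astype(np.float32)
        h=cv2.convexHull(q); cv2.fillConvexPoly(m,np.round(h*16).astype(np.int32),1,shift=4)
    return m.reshape(r1-r0,S,c1-c0,S).mean((1,3))
def fit(model,x0,views,step):
    """views: list of (cam,mask bool)"""
    V=[]
    for c,m in views:
        ys,xs=np.where(m); b=(max(ys.min()-12,0),ys.max()+13,max(xs.min()-12,0),xs.max()+13)
        V.append((c,m[b[0]:b[1],b[2]:b[3]].astype(float),b))
    def cost(x,each=False):
        e=[]
        for c,m,b in V:
            r=render(c,model(x),b); e.append(1-np.minimum(r,m).sum()/np.maximum(r,m).sum())
        return e if each else sum(e)
    x0=np.array(x0,float); best=None
    for k in range(2):
        sim=np.r_[[x0],x0+np.diag(step)]
        r=minimize(cost,x0,method='Nelder-Mead',options=dict(initial_simplex=sim,xatol=1e-5,fatol=1e-5,maxiter=1500)); x0=r.x
    return r.x,cost(r.x,True)
E
cat > m1.py <<'E'
from fit import *
import pickle
np.set_printoptions(precision=4,suppress=True)
C={n:cap(n) for n in('scene','top')}
spec=dict(small=(.044,.064,0,(302,206),(221,171),(.61,.20)),medium=(.052,.080,0,(341,284),(363,241),(.44,-.12)),
 large=(.060,.096,0,(272,235),(264,238),(.45,.10)),square=(.066,.074,1,(438,269),(393,163),(.61,-.19)))
M={}
for k,(w,h,sq,ps,pt,x0) in spec.items():
    vs=[]
    for n,p in(('scene',ps),('top',pt)):
        b=None
        for r in finder.outline_of(n,k+'_canister'):
            m=np.array(r['pixels']); ys,xs=np.where(m)
            if len(xs) and np.hypot(xs.mean()-p[0],ys.mean()-p[1])<14: b=m;break
        if b is None: print(k,n,'missed'); continue
        vs.append((C[n],b)); M[k,n]=b
    md=(lambda x:[prism(x,0,x[2],w,w,sq,x[3] if sq else 0)])
    if vs:
        x,e=fit(md,[*x0,h]+([.15] if sq else []),vs,[.01,.01,.01]+([.3] if sq else []))
        print(k,x,np.degrees(x[3:]),'err',e)
        for v in vs: print('   single view, height fixed:',fit(lambda y:md([y[0],y[1],h,*y[2:]]),[x[0],x[1],*x[3:]],[v],[.005,.005]+([.1] if sq else []))[0])
# stack by colour (wood hue)
for n,p in(('scene',(358,232)),('top',(312,177))):
    f=C[n]['frame']; hsv=cv2.cvtColor(f,cv2.COLOR_RGB2HSV)
    m=((hsv[...,0]<24)&(hsv[...,1]>70)&(hsv[...,2]>70)).astype(np.uint8)
    m=cv2.morphologyEx(m,cv2.MORPH_CLOSE,np.ones((3,3)))
    _,l,st,ce=cv2.connectedComponentsWithStats(m,connectivity=4); i=l[p[1],p[0]]; print('stack',n,st[i],ce[i]); M['stack',n]=l==i
pickle.dump((C,M),open('m1.pkl','wb'))
s=C['scene']['frame'][180:275,300:420]; t=C['top']['frame'][140:215,265:360]; g=C['scene']['frame'][225:320,285:405]
R=lambda a:cv2.resize(a,(395,300),interpolation=cv2.INTER_CUBIC)
o=C['scene']['frame'].copy(); o[M['stack','scene']]=[255,0,255]
cv2.imwrite('pics/crop1.png',np.vstack([np.hstack([R(s),R(t)]),np.hstack([R(g),R(o[180:275,300:420])])])[:,:,::-1])
E
python3 m1.py
```

```text
small [0.6144 0.2107 0.0622] [] err [np.float64(0.07834337007158276), np.float64(0.11128101758532005)]
   single view, height fixed: [0.6167 0.2124]
   single view, height fixed: [0.6121 0.2101]
medium top missed
medium [ 0.4475 -0.1047  0.0753] [] err [np.float64(0.024501032346868512)]
   single view, height fixed: [ 0.4464 -0.1058]
large [0.4558 0.1101 0.0937] [] err [np.float64(0.06064352545498364), np.float64(0.050248152171597726)]
   single view, height fixed: [0.4568 0.1113]
   single view, height fixed: [0.4555 0.1098]
square [ 0.6175 -0.184   0.0717  0.1698] [9.7274] err [np.float64(0.04307271572984328), np.float64(0.053006437474318546)]
   single view, height fixed: [ 0.6176 -0.1844  0.1874]
   single view, height fixed: [ 0.6163 -0.1836  0.1546]
stack scene [ 338  207   41   53 1420] [358.0732 234.2803]
stack top [294 159  36  36 919] [311.5898 176.4091]
```

View pics/crop1.png

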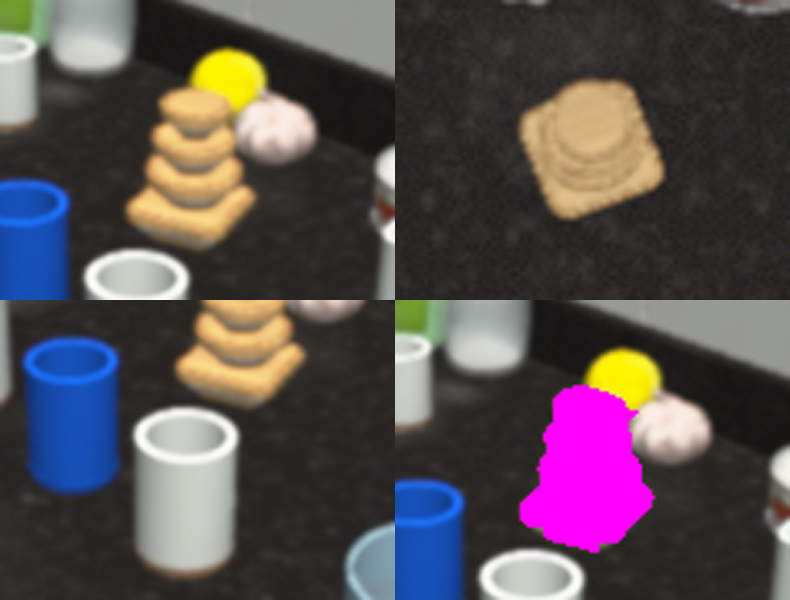

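The crop confirms the white canister at scene (341,284) as the medium one. The blue one at (306,262) stands beside it. The stack is four clear tiers with the mask clean, apart from a touch at the garlic. Next I fit the stack and the medium canister in the top view.

```bash
cat > m2.py <<'E'
from fit import *
import pickle
np.set_printoptions(precision=4,suppress=True)
C,M=pickle.load(open('m1.pkl','rb'))
W=[(.066,.054,.041,1),(.060,.048,.035,0),(.052,.040,.027,0),(.044,.032,.019,0)]
def stack(x,n=4):
    out=[]
    for i,(d,a,b,sq) in enumerate(W[:n]):
        p=x[2*i:2*i+2]; z=.024*i; y=x[-1]
        out+=[prism(p,z,z+.014,b,a,sq,y),prism(p,z+.014,z+.024,d,d,sq,y)]
    return out
if __name__=='__main__':
    ms=M['stack','scene'].copy()
    v=[(C['scene'],ms),(C['top'],M['stack','top'])]
    for y0 in(.3,-.3):
        x,e=fit(lambda x:stack(np.r_[np.tile(x[:2],4),x[2]]),[.58,0,y0],v,[.01,.01,.2]); print('common',x,np.degrees(x[-1]),e)
    x,e=fit(stack,[*np.tile(x[:2],4),x[2]],v,[.004]*8+[.1]); print('each',x[:-1].reshape(4,2),np.degrees(x[-1]),e)
    # free height, common xy
    y,e=fit(lambda q:[P*np.r_[1,1,q[0]] for P in stack(x+np.r_[np.tile(q[1:3],4),0])],[1,0,0],v,[.05,.004,.004]); print('height scale',y,e)
    f=C['top']['frame'].astype(int); m=((f.min(2)>110)&(f.max(2)-f.min(2)<30)).astype(np.uint8)
    for k,p in(('medium',(363,241)),('small',(221,171)),('large',(264,238))):
        w,h,x0=dict(medium=(.052,.08,(.445,-.11)),small=(.044,.064,(.613,.21)),large=(.06,.096,(.455,.11)))[k]
        # rim ring: fit bright component hull by outer rim circle + body
        _,l,st,ce=cv2.connectedComponentsWithStats(m); sub=l[p[1]-15:p[1]+15,p[0]-15:p[0]+15]; i=np.bincount(sub[sub>0]).argmax()
        pts=np.argwhere(l==i)[:,::-1].astype(np.int32); mm=np.zeros(m.shape,np.uint8); cv2.fillConvexPoly(mm,cv2.convexHull(pts),1)
        print(k,st[i],fit(lambda q:[prism(q,0,h,w,w)],x0,[(C['top'],mm>0)],[.005,.005]))
E
python3 m2.py
```

```text
common [0.5974 0.0013 0.3125] 17.905299392401517 [np.float64(0.07119378292481171), np.float64(0.09097237550299675)]
common [0.5975 0.0015 0.3199] 18.33164155599189 [np.float64(0.07188873895442471), np.float64(0.09001647782288891)]
each [[0.5962 0.0015]
 [0.6032 0.0009]
 [0.5995 0.0032]
 [0.5969 0.001 ]] 19.127507235266105 [np.float64(0.0693426296984111), np.float64(0.07033716591534556)]
height scale [1. 0. 0.] [np.float64(0.0693426296984111), np.float64(0.07033716591534556)]
medium [351 227  26  26 509] (array([ 0.445 , -0.1101]), [np.float64(0.06909363209584973)])
small [208 158  25  25 439] (array([0.6158, 0.2124]), [np.float64(0.08615536212842834)])
large [248 222  33  30 762] (array([0.4565, 0.1117]), [np.float64(0.058421639709983264)])
```

The rows are not in the units I measure in: shifts go in shares of 0.4 m and turns go in shares of 90 degrees. I convert before sending: -0.25 m / 0.4 = -0.625, -0.195 m / 0.4 = -0.4875, -17.6 degrees / 90 = -0.1956.

>>> play_rows([
  [[-0.075,-0.06,0,0,0,-0.0244],[-0.1625,-0.125,0,0,0,-0.0556],[-0.2375,-0.1875,0,0,0,-0.0844],[-0.3175,-0.25,0,0,0,-0.1111],[-0.4,-0.31,0,0,0,-0.1389],[-0.475,-0.3725,0,0,0,-0.1611],[-0.55,-0.43,0,0,0,-0.1833],[-0.625,-0.4875,0,0,0,-0.1956]],
], fingers=0.07)

```text
time_s: 2.27
position: [0.3689, 0.3328, 0.2398]
tcp_rot: [[-1.0, -0.002, 0.001], [-0.002, 1.0, 0.0], [-0.001, 0.0, -1.0]]
force: [0.7, 0.2, 0.1]
opening: 0.805
grasp_force: 0.0
```

Scaled: -0.262 m / 0.4 = -0.655, -0.16 m / 0.4 = -0.4.

>>> play_rows([
  [[-0.055,-0.08,0,0,0,0],[-0.1125,-0.1625,0,0,0,0],[-0.17,-0.245,0,0,0,0],[-0.2275,-0.3275,0,0,0,0],[-0.285,-0.41,0,0,0,0],[-0.3425,-0.4925,0.0125,0,0,0],[-0.4,-0.575,0.025,0,0,0],[-0.455,-0.655,0.0375,0,0,0]],
])

```text
time_s: 2.93
position: [0.5515, 0.0704, 0.2247]
tcp_rot: [[-1.0, 0.0, 0.001], [0.0, 1.0, -0.0], [-0.001, -0.0, -1.0]]
force: [-0.0, 0.8, 0.4]
opening: 0.807
grasp_force: 0.0
```

Scaled: 0.09 m / 0.4 = 0.225, 0.085 m / 0.4 = 0.2125.

>>> play_rows([
  [[-0.04,-0.06,0.025,0,0,0],[-0.0775,-0.1125,0.075,0,0,0],[-0.105,-0.1525,0.1375,0,0,0],[-0.115,-0.17,0.1875,0,0,0],[-0.115,-0.175,0.2125,0,0,0],[-0.115,-0.175,0.225,0,0,0]],
])

```text
time_s: 3.43
position: [0.5952, 0.0021, 0.1327]
tcp_rot: [[-1.0, 0.001, -0.004], [0.001, 1.0, 0.001], [0.004, 0.001, -1.0]]
force: [0.7, -0.3, 0.4]
opening: 0.801
grasp_force: 0.0
```

Scaled: 0.0305 m / 0.4 = 0.0763, 0.029 m / 0.4 = 0.0725.

>>> play_rows([
  [[0,0,0.03,0,0,0],[0,0,0.055,0,0,0],[0,0,0.0725,0,0,0],[0,0,0.0763,0,0,0],[0,0,0.0763,0,0,0],[0,0,0.0763,0,0,0]],
])

```text
time_s: 3.93
position: [0.5965, 0.0028, 0.1045]
tcp_rot: [[-1.0, -0.001, 0.001], [-0.001, 1.0, -0.0], [-0.001, -0.0, -1.0]]
force: [-0.2, 0.8, 0.2]
opening: 0.801
grasp_force: 0.0
```

```bash
python3 - <<'E'
from h import *
a=cap('scene');b=cap('top')
R=lambda f:cv2.resize(f,(395,395),interpolation=cv2.INTER_CUBIC)
cv2.imwrite('pics/pre1.png',np.hstack([R(a['frame'][150:270,300:420]),R(b['frame'][120:240,250:370])])[:,:,::-1])
s=bot.read_state();print(s['position'],s['force'])
E
```

```text
[0.59675283 0.00263536 0.10474663] [ 0.36230328 -0.04389003 -0.47345957]
```

View pics/pre1.png

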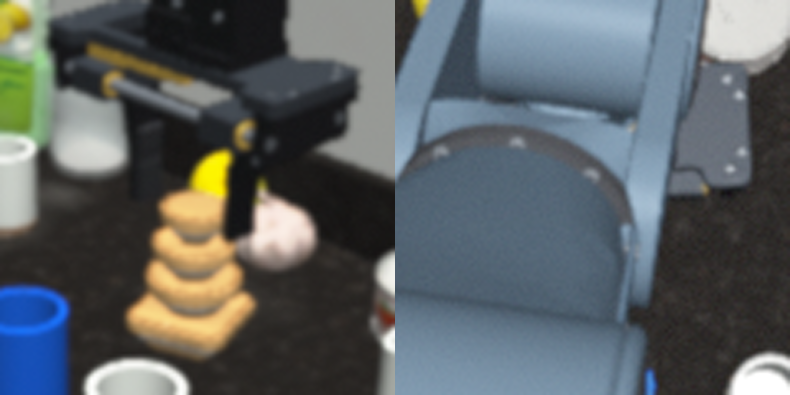

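The right fingertip is at scene (372,222) and the left one at (344,211), either side of the small lid. I check this against the projection.

```bash
python3 - <<'E'
from h import *
import pickle
C,M=pickle.load(open('m1.pkl','rb')); c=C['scene']
for p in [(.597,-.032,.0875),(.597,-.047,.0875),(.597,.037,.0875),(.597,.052,.0875),(.597,.0015,.096),(.597,.0015,.086)]: print(p,proj(c,p).round(1))
E
```

```text
(0.597, -0.032, 0.0875) [370.2 221. ]
(0.597, -0.047, 0.0875) [375.8 223.5]
(0.597, 0.037, 0.0875) [346.1 210.1]
(0.597, 0.052, 0.0875) [341.1 207.9]
(0.597, 0.0015, 0.096) [358.3 211.8]
(0.597, 0.0015, 0.086) [358.2 216.2]
```

>>> play_rows([
  [[0,0,0,0,0,0],[0,0,0,0,0,0],[0,0,0,0,0,0],[0,0,0,0,0,0],[0,0,0,0,0,0],[0,0,0,0,0,0],[0,0,0,0,0,0],[0,0,0,0,0,0]],
], fingers=0.02)

```text
time_s: 4.7
position: [0.5964, 0.0024, 0.1042]
tcp_rot: [[-1.0, -0.0, 0.0], [-0.0, 1.0, -0.0], [-0.0, -0.0, -1.0]]
force: [-0.1, -0.4, 0.9]
opening: 0.487
grasp_force: 30.0
```

Scaled: -0.06 m / 0.4 = -0.15, -0.055 m / 0.4 = -0.1375.

>>> play_rows([
  [[0,0,-0.015,0,0,0],[0,0,-0.04,0,0,0],[0,0,-0.075,0,0,0],[0,0,-0.1125,0,0,0],[0,0,-0.1375,0,0,0],[0,0,-0.15,0,0,0],[0,0,-0.15,0,0,0]],
])

```text
time_s: 5.28
position: [0.5972, 0.0024, 0.1659]
tcp_rot: [[-1.0, -0.0, 0.003], [-0.0, 1.0, -0.001], [-0.003, -0.001, -1.0]]
force: [0.6, 0.1, -0.2]
opening: 0.486
grasp_force: 30.0
```

```bash
cat > lift.py <<'E'
from h import *
import sys
a=cap('scene'); s=bot.read_state(); p=np.array(s['position']); u,v=proj(a,p).round().astype(int); print(p,s['opening'],s['grasp_force'],s['force'],(u,v))
r0,c0=max(v-50,0),max(u-60,0)
cv2.imwrite('pics/'+sys.argv[1],cv2.resize(a['frame'][r0:r0+120,c0:c0+120],(600,600),interpolation=cv2.INTER_CUBIC)[:,:,::-1]); print('crop origin',c0,r0,'scale 5')
E
python3 lift.py lift1.png
```

```text
[0.59655706 0.00250353 0.16483166] 0.48519874369227645 29.99993098899722 [ 0.03370133 -0.34410891  0.20881772] (np.int64(359), np.int64(180))
crop origin 299 130 scale 5
```

View pics/lift1.png

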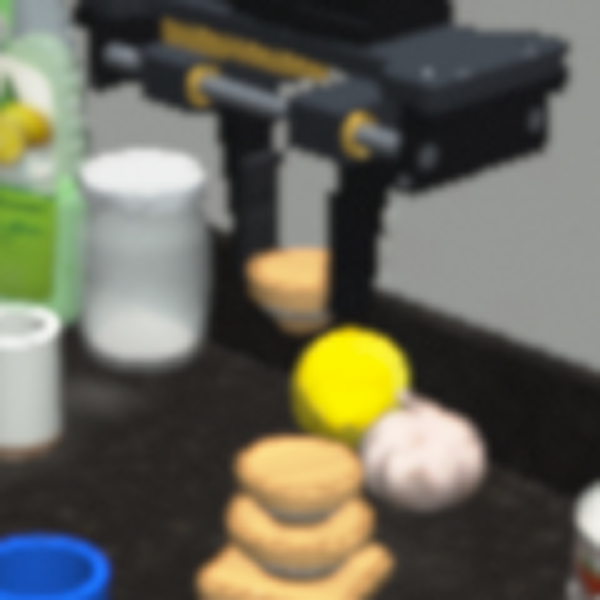

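The small lid hangs level between the fingers, with its disc from crop (247,270) to (330,270). The other three lids are undisturbed. Now I check how the lid is centred along x in the hand.

```bash
python3 - <<'E'
from fit import *
import pickle
C,M=pickle.load(open('m1.pkl','rb')); c=C['scene']
for dx in(-.006,-.003,0,.003,.006):
    q=np.array([proj(c,P) for P in prism((.5965+dx,.0025),.1475,.1575,.044,.044)]); print(dx,q[:,0].min().round(1),q[:,1].min().round(1),'crop u',(q[:,0].min()-299)*5,'crop v top',(q[:,1].min()-130)*5)
E
```

```text
-0.006 345.2 180.2 crop u 231.0615325820254 crop v top 250.77223960684165
-0.003 346.3 179.8 crop u 236.52844065027693 crop v top 248.89960182996646
0 347.4 179.4 crop u 241.97514168699598 crop v top 247.03379035488453
0.003 348.5 179.0 crop u 247.40174752071823 crop v top 245.17476792376172
0.006 349.6 178.7 crop u 252.80836915633273 crop v top 243.32249754940875
```

```bash
python3 - <<'E'
from h import *
import pickle
C,M=pickle.load(open('m1.pkl','rb')); s,t=C['scene'],C['top']
for u,v in((293,191),(304,195),(316,192)): print('scene base',ray(s,u,v,0).round(3))
for u,v in((185,137),(184,125),(165,140)): print('top base',ray(t,u,v,0).round(3), ray(t,u,v,.1).round(3))
for z in(.2,.25): print('cap',z,ray(t,134,95,z).round(3),ray(s,302,106,z).round(3))
for u,v in((201,130),(218,120)): print('jar',ray(t,u,v,0).round(3))
E
```

```text
scene base [0.706 0.36  0.   ]
scene base [ 0.71   0.318 -0.   ]
scene base [0.748 0.311 0.   ]
top base [0.707 0.305 0.   ] [0.677 0.275 0.1  ]
top base [0.737 0.308 0.   ] [0.704 0.277 0.1  ]
top base [0.701 0.353 0.   ] [0.671 0.319 0.1  ]
cap 0.2 [0.734 0.346 0.2  ] [0.826 0.459 0.2  ]
cap 0.25 [0.714 0.325 0.25 ] [0.685 0.284 0.25 ]
jar [0.723 0.267 0.   ]
jar [0.747 0.225 0.   ]
```

Scaled: 0.2085 m / 0.4 = 0.5213, -0.017 m / 0.4 = -0.0425.

>>> play_rows([
  [[-0.005,0.0625,0,0,0,0],[-0.0125,0.15,0,0,0,0],[-0.02,0.245,0,0,0,0],[-0.0275,0.34,0,0,0,0],[-0.035,0.425,0,0,0,0],[-0.04,0.4875,0,0,0,0],[-0.0425,0.515,0.0125,0,0,0],[-0.0425,0.5213,0.0375,0,0,0]],
])

```text
time_s: 6.0
position: [0.6135, 0.2132, 0.1488]
tcp_rot: [[-1.0, -0.004, 0.002], [-0.004, 1.0, 0.0], [-0.002, 0.0, -1.0]]
force: [0.2, -0.3, -0.6]
opening: 0.489
grasp_force: 30.0
```

Scaled: 0.05 m / 0.4 = 0.125, 0.042 m / 0.4 = 0.105.

>>> play_rows([
  [[0,0,0.0375,0,0,0],[0,0,0.075,0,0,0],[0,0,0.105,0,0,0],[0,0,0.125,0,0,0],[0,0,0.125,0,0,0],[0,0,0.125,0,0,0]],
])

```text
time_s: 6.5
position: [0.613, 0.21, 0.0982]
tcp_rot: [[-1.0, 0.001, -0.002], [0.001, 1.0, -0.0], [0.002, -0.0, -1.0]]
force: [0.4, 0.1, -0.3]
opening: 0.489
grasp_force: 30.0
```

```bash
python3 lift.py place1.png
```

```text
[0.61353622 0.21031596 0.09907655] 0.48924183380081143 29.999981336295605 [ 0.0539473  -0.94250109 -0.14480157] (np.int64(300), np.int64(181))
crop origin 240 131 scale 5
```

View pics/place1.png

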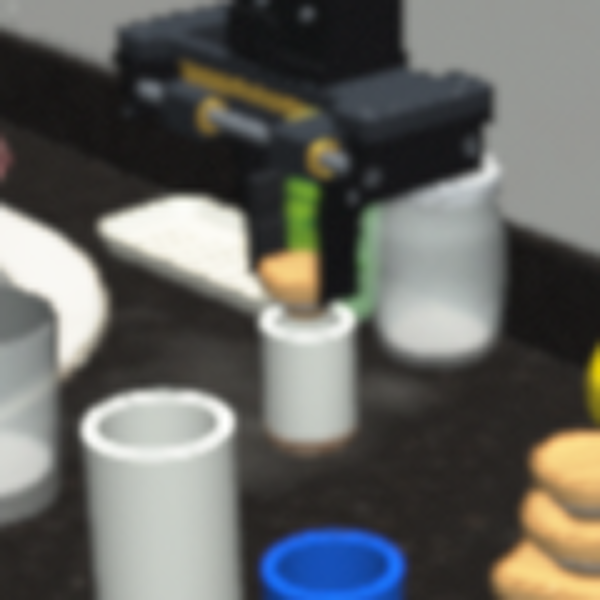

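The lid sits over the mouth: its left edge and the canister's left edge both lie at crop x≈258, and the stopper tip is at (305,312) entering the rim. I lower it.

Scaled: 0.0175 m / 0.4 = 0.0438, 0.017 m / 0.4 = 0.0425.

>>> play_rows([
  [[0,0,0.0125,0,0,0],[0,0,0.025,0,0,0],[0,0,0.035,0,0,0],[0,0,0.04,0,0,0],[0,0,0.0425,0,0,0],[0,0,0.0438,0,0,0]],
])

```text
time_s: 7.05
position: [0.6134, 0.2111, 0.0822]
tcp_rot: [[-1.0, -0.001, 0.0], [-0.001, 1.0, 0.0], [-0.0, 0.0, -1.0]]
force: [-1.1, 0.2, 4.8]
opening: 0.489
grasp_force: 30.0
```

Scaled: 0.001 m / 0.4 = 0.0025.

>>> play_rows([
  [[0,0,0.0025,0,0,0],[0,0,0.0025,0,0,0]],
])

```text
time_s: 7.22
position: [0.6137, 0.2112, 0.0822]
tcp_rot: [[-1.0, -0.001, 0.001], [-0.001, 1.0, 0.0], [-0.001, 0.0, -1.0]]
force: [-1.7, -0.6, 7.5]
opening: 0.486
grasp_force: 30.0
```

Scaled: -0.09 m / 0.4 = -0.225, -0.001 m / 0.4 = -0.0025.

>>> play_rows([
  [[0,0,-0.0025,0,0,0],[0,0,-0.0025,0,0,0],[0,0,-0.0025,0,0,0],[0,0,-0.0025,0,0,0],[0,0,-0.025,0,0,0],[0,0,-0.0875,0,0,0],[0,0,-0.1625,0,0,0],[0,0,-0.225,0,0,0]],
], fingers=0.065)

```text
time_s: 7.88
position: [0.6133, 0.2111, 0.1721]
tcp_rot: [[-1.0, -0.0, 0.0], [-0.0, 1.0, 0.0], [-0.0, 0.0, -1.0]]
force: [0.4, -1.1, 0.4]
opening: 0.741
grasp_force: 0.0
```

Scaled: -0.208 m / 0.4 = -0.52, -0.205 m / 0.4 = -0.5125.

>>> play_rows([
  [[0.005,-0.0625,0,0,0,0],[0.0125,-0.15,0,0,0,0],[0.02,-0.245,0,0,0,0],[0.0275,-0.34,0,0,0,0],[0.035,-0.425,0,0,0,0],[0.04,-0.4875,0,0,0,0],[0.0425,-0.5125,0,0,0,0],[0.04,-0.52,0,0,0,0]],
], fingers=0.075)

```text
time_s: 8.55
position: [0.5972, 0.0011, 0.171]
tcp_rot: [[-1.0, 0.003, 0.0], [0.003, 1.0, -0.0], [-0.0, -0.0, -1.0]]
force: [0.0, 0.3, -0.4]
opening: 0.864
grasp_force: 0.0
```

```bash
python3 - <<'E'
from m2 import *
c=cap('scene'); save(c,'s2.png',(120,300,220,460),3.3)
s=bot.read_state(); print(s['time_s'],s['position'],s['force'],s['opening'])
f=c['frame']; hsv=cv2.cvtColor(f,cv2.COLOR_RGB2HSV)
m=((hsv[...,0]<24)&(hsv[...,1]>70)&(hsv[...,2]>70)).astype(np.uint8)
_,l,st,ce=cv2.connectedComponentsWithStats(m,connectivity=4)
print([ (st[i],ce[i]) for i in range(1,len(st)) if st[i][4]>60])
i=l[240,357]; x,e=fit(lambda x:stack(np.r_[np.tile(x[:2],2),x[2:4],x[4]],3),[.597,.0015,.597,.0015,.325],[(c,l==i)],[.004]*4+[.05]); print(x,e)
E
```

```text
8.6 [0.5977 0.002  0.1709] [ 0.8065 -0.1946 -0.1119] 0.861371155738438
[(array([ 104,   13,   28,   97, 1462], dtype=int32), array([116.342 ,  67.3947])), (array([326, 130,  36,  17, 206], dtype=int32), array([340.6068, 136.7524])), (array([205, 150,  37,  22, 525], dtype=int32), array([222.9448, 160.6286])), (array([292, 187,  18,  10, 144], dtype=int32), array([300.4653, 191.8333])), (array([ 338,  216,   41,   41, 1150], dtype=int32), array([358.1157, 236.8078])), (array([ 502,  234,   49,   46, 1408], dtype=int32), array([524.2166, 258.4886])), (array([226, 287,  27,   9, 101], dtype=int32), array([238.5842, 290.198 ])), (array([257, 293,   8,  14,  72], dtype=int32), array([260.7917, 299.6389])), (array([227, 309,  26,   6, 103], dtype=int32), array([238.699 , 311.4369]))]
[0.6023 0.0043 0.6011 0.0048 0.3341] [np.float64(0.09018352818235253)]
```

View pics/s2.png

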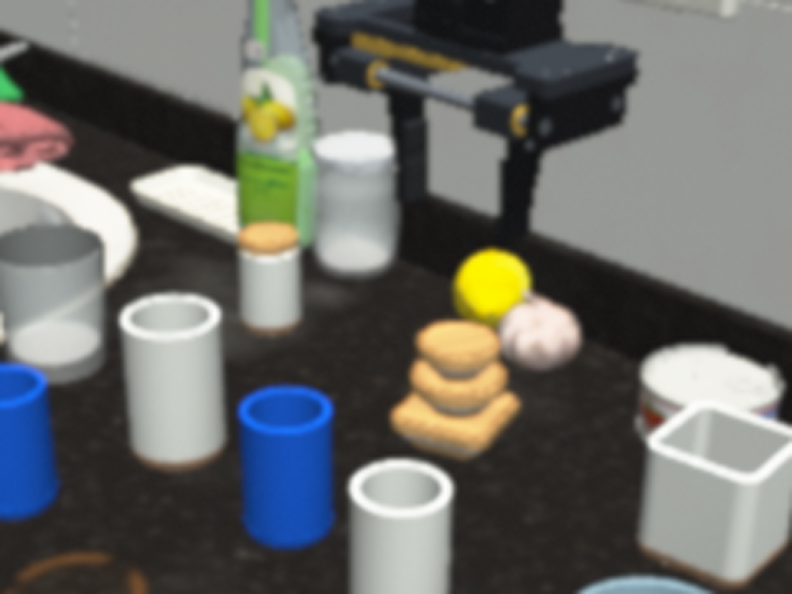

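The small lid lies flat on its canister at crop (270,237), and three lids remain stacked, undisturbed. Next is the medium lid.

Scaled: 0.0905 m / 0.4 = 0.2263, -0.001 m / 0.4 = -0.0025.

>>> play_rows([
  [[-0.0025,0.0025,0.05,0,0,0],[-0.0025,0.0025,0.1125,0,0,0],[-0.0025,0.0025,0.17,0,0,0],[-0.0025,0.0025,0.2075,0,0,0],[-0.0025,0.0025,0.225,0,0,0],[-0.0025,0.0025,0.2263,0,0,0],[-0.0025,0.0025,0.2263,0,0,0]],
])

```text
time_s: 9.18
position: [0.5986, 0.0052, 0.0801]
tcp_rot: [[-1.0, -0.002, 0.0], [-0.002, 1.0, 0.0], [-0.0, 0.0, -1.0]]
force: [-1.4, -0.1, 1.6]
opening: 0.863
grasp_force: 0.0
```

>>> play_rows([
  [[0,0,0,0,0,0],[0,0,0,0,0,0],[0,0,0,0,0,0],[0,0,0,0,0,0],[0,0,0,0,0,0],[0,0,0,0,0,0],[0,0,0,0,0,0],[0,0,0,0,0,0]],
], fingers=0.03)

```text
time_s: 9.85
position: [0.5987, 0.0038, 0.0807]
tcp_rot: [[-1.0, -0.0, 0.001], [-0.0, 1.0, -0.0], [-0.001, -0.0, -1.0]]
force: [-0.2, -0.6, 5.9]
opening: 0.577
grasp_force: 30.0
```

Scaled: -0.07 m / 0.4 = -0.175, -0.062 m / 0.4 = -0.155.

>>> play_rows([
  [[0,0,-0.015,0,0,0],[0,0,-0.04,0,0,0],[0,0,-0.075,0,0,0],[0,0,-0.12,0,0,0],[0,0,-0.155,0,0,0],[0,0,-0.175,0,0,0],[0,0,-0.175,0,0,0]],
])

```text
time_s: 10.43
position: [0.5995, 0.0039, 0.1523]
tcp_rot: [[-1.0, -0.001, 0.004], [-0.001, 1.0, -0.001], [-0.004, -0.001, -1.0]]
force: [0.7, 0.3, 0.8]
opening: 0.579
grasp_force: 30.0
```

>>> play_rows([
  [[0.045,-0.0325,0,0,0,0],[0.1125,-0.0825,0,0,0,0],[0.1875,-0.1375,0,0,0,0],[0.2625,-0.1925,0,0,0,0],[0.325,-0.2375,0,0,0,0],[0.37,-0.2675,0,0,0,0],[0.3825,-0.2775,0,0,0,0],[0.3825,-0.2775,0.025,0,0,0]],
])

```text
time_s: 11.1
position: [0.4446, -0.1081, 0.1407]
tcp_rot: [[-1.0, 0.002, 0.001], [0.002, 1.0, -0.001], [-0.001, -0.001, -1.0]]
force: [0.8, -0.1, -0.9]
opening: 0.58
grasp_force: 30.0
```

```bash
python3 lift.py place2.png
```

```text
[ 0.44450625 -0.10734785  0.13878083] 0.5814276945141258 29.999744097003713 [ 0.20728033 -0.61712863 -2.06978428] (np.int64(341), np.int64(236))
crop origin 281 186 scale 5
```

View pics/place2.png

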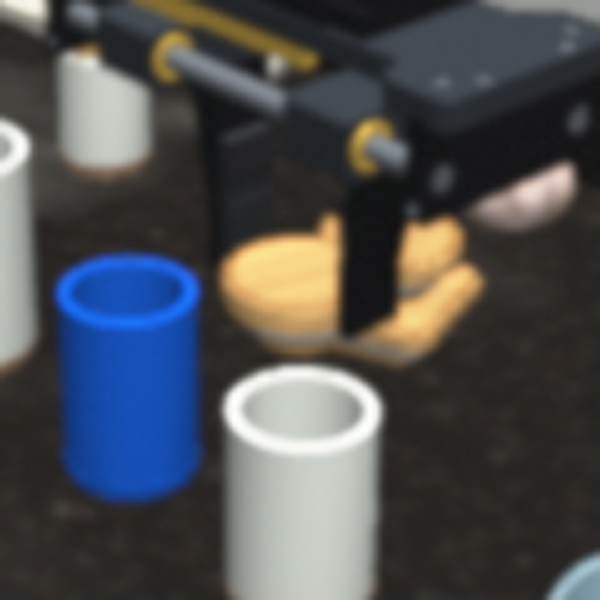

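The lid's left edge at crop (220,285) is in line with the canister's left edge at (224,410), so it is centred over the white canister. I lower it.

Scaled: 0.041 m / 0.4 = 0.1025, 0.04 m / 0.4 = 0.1.

>>> play_rows([
  [[0,0,0.02,0,0,0],[0,0,0.045,0,0,0],[0,0,0.0675,0,0,0],[0,0,0.085,0,0,0],[0,0,0.095,0,0,0],[0,0,0.1,0,0,0],[0,0,0.1025,0,0,0],[0,0,0.1025,0,0,0]],
])

```text
time_s: 11.82
position: [0.4455, -0.1073, 0.0991]
tcp_rot: [[-1.0, -0.001, 0.0], [-0.001, 1.0, -0.0], [-0.0, -0.0, -1.0]]
force: [-0.7, -0.8, 0.1]
opening: 0.581
grasp_force: 30.0
```

Scaled: 0.0015 m / 0.4 = 0.0038, 0.001 m / 0.4 = 0.0025.

>>> play_rows([
  [[0,0,0.0013,0,0,0],[0,0,0.0025,0,0,0],[0,0,0.0038,0,0,0],[0,0,0.0038,0,0,0]],
])

```text
time_s: 12.15
position: [0.4457, -0.1077, 0.0987]
tcp_rot: [[-1.0, -0.001, 0.001], [-0.001, 1.0, -0.002], [-0.001, -0.002, -1.0]]
force: [-1.3, -2.2, 9.4]
opening: 0.581
grasp_force: 30.0
```

Scaled: -0.055 m / 0.4 = -0.1375, -0.001 m / 0.4 = -0.0025.

>>> play_rows([
  [[0,0,-0.0025,0,0,0],[0,0,-0.0025,0,0,0],[0,0,-0.0025,0,0,0],[0,0,-0.0025,0,0,0],[0,0,-0.025,0,0,0],[0,0,-0.075,0,0,0],[0,0,-0.12,0,0,0],[0,0,-0.1375,0,0,0]],
], fingers=0.072)

```text
time_s: 12.82
position: [0.4463, -0.1074, 0.1546]
tcp_rot: [[-1.0, -0.001, 0.003], [-0.001, 1.0, -0.001], [-0.003, -0.001, -1.0]]
force: [0.5, -0.1, 0.2]
opening: 0.829
grasp_force: 0.0
```

Scaled: -0.154 m / 0.4 = -0.385, -0.148 m / 0.4 = -0.37.

>>> play_rows([
  [[-0.045,0.0325,0,0,0,0],[-0.1125,0.0825,0,0,0,0],[-0.1875,0.1375,0,0,0,0],[-0.2625,0.1925,0,0,0,0],[-0.325,0.2375,0,0,0,0],[-0.37,0.2675,0,0,0,0],[-0.385,0.2775,0,0,0,0],[-0.385,0.2775,0,0,0,0]],
], fingers=0.085)

```text
time_s: 13.48
position: [0.6003, 0.005, 0.1523]
tcp_rot: [[-1.0, -0.003, 0.001], [-0.003, 1.0, -0.0], [-0.001, -0.0, -1.0]]
force: [0.3, -0.3, -0.3]
opening: 0.972
grasp_force: 0.0
```

```bash
python3 - <<'E'
from m2 import *
c=cap('scene'); save(c,'s3.png',(160,320,230,470),3.3)
s=bot.read_state(); print(s['time_s'],s['position'],s['force'],s['opening'])
f=c['frame']; hsv=cv2.cvtColor(f,cv2.COLOR_RGB2HSV)
m=((hsv[...,0]<24)&(hsv[...,1]>70)&(hsv[...,2]>70)).astype(np.uint8)
_,l,st,ce=cv2.connectedComponentsWithStats(m,connectivity=4)
i=l[243,357];print(st[i]); x,e=fit(lambda x:stack(x,2),[.597,.0015,.597,.0015,.325],[(c,l==i)],[.004]*4+[.05]); print(x,e)
E
```

```text
13.5333 [0.5987 0.0043 0.1521] [-0.4603  0.0212 -0.106 ] 0.9785288854126422
[338 225  40  32 926]
[0.6018 0.0039 0.6027 0.0047 0.3385] [np.float64(0.0916974050346211)]
```

View pics/s3.png

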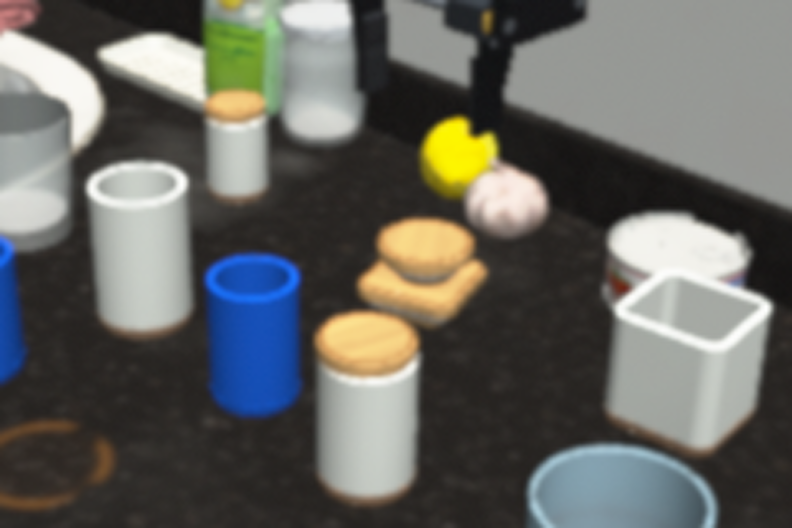

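Two lids, small and medium, lie flat on their canisters, at crop (236,103) and (367,340). The large and square lids remain at (425,250). Next is the large lid.

Scaled: 0.0955 m / 0.4 = 0.2388, 0.02 m / 0.4 = 0.05.

>>> play_rows([
  [[-0.0025,0,0.05,0,0,0],[-0.0025,0,0.1125,0,0,0],[-0.0025,0,0.175,0,0,0],[-0.0025,0,0.2175,0,0,0],[-0.0025,0,0.235,0,0,0],[-0.0025,0,0.2388,0,0,0],[-0.0025,0,0.2388,0,0,0]],
])

```text
time_s: 14.12
position: [0.5995, 0.0033, 0.0571]
tcp_rot: [[-1.0, 0.001, -0.001], [0.001, 1.0, 0.0], [0.001, 0.0, -1.0]]
force: [0.5, 1.0, 0.5]
opening: 0.975
grasp_force: 0.0
```

>>> play_rows([
  [[0,0,0,0,0,0],[0,0,0,0,0,0],[0,0,0,0,0,0],[0,0,0,0,0,0],[0,0,0,0,0,0],[0,0,0,0,0,0],[0,0,0,0,0,0],[0,0,0,0,0,0]],
], fingers=0.04)

```text
time_s: 14.78
position: [0.6007, 0.0039, 0.0577]
tcp_rot: [[-1.0, -0.001, 0.001], [-0.001, 1.0, -0.0], [-0.001, -0.0, -1.0]]
force: [-1.2, -1.0, 4.8]
opening: 0.671
grasp_force: 30.0
```

Scaled: -0.107 m / 0.4 = -0.2675, -0.1 m / 0.4 = -0.25.

>>> play_rows([
  [[0,0,-0.015,0,0,0],[0,0,-0.045,0,0,0],[0,0,-0.0875,0,0,0],[0,0,-0.15,0,0,0],[0,0,-0.2125,0,0,0],[0,0,-0.25,0,0,0],[0,0,-0.2675,0,0,0],[0,0,-0.2675,0,0,0]],
])

```text
time_s: 15.45
position: [0.6014, 0.0039, 0.1663]
tcp_rot: [[-1.0, -0.0, 0.004], [-0.0, 1.0, -0.001], [-0.004, -0.001, -1.0]]
force: [0.2, 0.0, -0.7]
opening: 0.673
grasp_force: 30.0
```

Scaled: 0.144 m / 0.4 = 0.36, 0.138 m / 0.4 = 0.345.

>>> play_rows([
  [[0.045,0.0325,0,0,0,0],[0.1075,0.08,0,0,0,0],[0.175,0.13,0,0,0,0],[0.2425,0.18,0,0,0,0],[0.3,0.2225,0,0,0,0],[0.345,0.255,0,0,0,0],[0.36,0.2675,0,0,0,0],[0.36,0.2675,0.015,0,0,0]],
])

```text
time_s: 16.12
position: [0.4546, 0.1119, 0.1579]
tcp_rot: [[-1.0, -0.003, -0.001], [-0.003, 1.0, 0.0], [0.001, 0.0, -1.0]]
force: [-0.2, 0.0, -0.0]
opening: 0.674
grasp_force: 30.0
```

```bash
python3 lift.py place3.png
```

```text
[0.45604108 0.11109525 0.15685606] 0.6718624264111359 29.999843362420506 [-0.04355663  0.04951162 -0.83002656] (np.int64(269), np.int64(187))
crop origin 209 137 scale 5
```

View pics/place3.png

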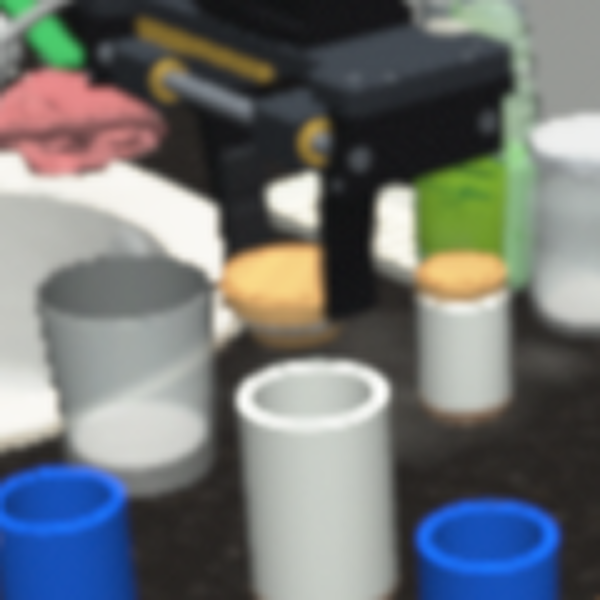

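The lid's left edge is at crop (222,285) and the canister's at (237,400). Allowing for the lean of verticals, the residual is about 1 mm. I lower it.

Scaled: 0.042 m / 0.4 = 0.105, 0.041 m / 0.4 = 0.1025.

>>> play_rows([
  [[0,0,0.02,0,0,0],[0,0,0.045,0,0,0],[0,0,0.0675,0,0,0],[0,0,0.085,0,0,0],[0,0,0.0975,0,0,0],[0,0,0.1025,0,0,0],[0,0,0.105,0,0,0],[0,0,0.105,0,0,0]],
])

```text
time_s: 16.83
position: [0.4567, 0.1106, 0.1161]
tcp_rot: [[-1.0, -0.0, 0.001], [-0.0, 1.0, -0.0], [-0.001, -0.0, -1.0]]
force: [-0.1, -0.3, -0.4]
opening: 0.673
grasp_force: 30.0
```

Scaled: 0.0015 m / 0.4 = 0.0038, 0.001 m / 0.4 = 0.0025.

>>> play_rows([
  [[0,0,0.0013,0,0,0],[0,0,0.0025,0,0,0],[0,0,0.0038,0,0,0],[0,0,0.0038,0,0,0]],
])

```text
time_s: 17.17
position: [0.4569, 0.1103, 0.1157]
tcp_rot: [[-1.0, -0.001, 0.002], [-0.001, 1.0, -0.001], [-0.002, -0.001, -1.0]]
force: [-0.7, -4.7, 8.2]
opening: 0.671
grasp_force: 30.0
```

Scaled: 0.001 m / 0.4 = 0.0025, 0.0007 m / 0.4 = 0.0018.

>>> play_rows([
  [[0,0,0.0018,0,0,0],[0,0,0.0025,0,0,0],[0,0,0.0025,0,0,0]],
])

```text
time_s: 17.42
position: [0.457, 0.1102, 0.1156]
tcp_rot: [[-1.0, -0.002, 0.003], [-0.002, 1.0, -0.002], [-0.003, -0.002, -1.0]]
force: [-2.6, -5.9, 15.7]
opening: 0.673
grasp_force: 30.0
```

Scaled: -0.045 m / 0.4 = -0.1125, -0.002 m / 0.4 = -0.005.

>>> play_rows([
  [[0,0,-0.005,0,0,0],[0,0,-0.005,0,0,0],[0,0,-0.005,0,0,0],[0,0,-0.005,0,0,0],[0,0,-0.025,0,0,0],[0,0,-0.0625,0,0,0],[0,0,-0.1,0,0,0],[0,0,-0.1125,0,0,0]],
], fingers=0.082)

```text
time_s: 18.08
position: [0.4571, 0.1112, 0.1602]
tcp_rot: [[-1.0, -0.001, 0.003], [-0.001, 1.0, 0.0], [-0.003, 0.0, -1.0]]
force: [-0.0, -0.6, 0.1]
opening: 0.936
grasp_force: 0.0
```

Scaled: -0.141 m / 0.4 = -0.3525, -0.136 m / 0.4 = -0.34, -18.7 degrees / 90 = -0.2078.

>>> play_rows([
  [[-0.045,-0.0325,0,0,0,-0.0222],[-0.1075,-0.08,0,0,0,-0.0611],[-0.175,-0.13,0,0,0,-0.1056],[-0.2425,-0.18,0,0,0,-0.15],[-0.3,-0.2225,0,0,0,-0.1833],[-0.34,-0.255,0,0,0,-0.2078],[-0.3525,-0.2675,0,0,0,-0.2078],[-0.3525,-0.2675,0,0,0,-0.2078]],
], fingers=0.087)

```text
time_s: 18.75
position: [0.5982, 0.0029, 0.1581]
tcp_rot: [[-0.948, -0.318, 0.0], [-0.318, 0.948, -0.0], [-0.0, -0.0, -1.0]]
force: [0.2, 0.4, 0.1]
opening: 0.997
grasp_force: 0.0
```

```bash
python3 - <<'E'
from m2 import *
c=cap('scene'); save(c,'s4.png',(160,320,230,470),3.3)
s=bot.read_state(); print(s['time_s'],s['position'],np.array(s['tcp_rot']),s['opening'])
f=c['frame']; hsv=cv2.cvtColor(f,cv2.COLOR_RGB2HSV)
m=((hsv[...,0]<24)&(hsv[...,1]>70)&(hsv[...,2]>70)).astype(np.uint8)
_,l,st,ce=cv2.connectedComponentsWithStats(m,connectivity=4)
i=l[245,357];print(st[i]); v=[(c,l==i)]; x,e=fit(lambda x:stack(x,1)[1:],[.598,.003,.325],v,[.004]*2+[.05]); print(x,e,np.degrees(x[2]))
E
```

```text
18.8 [0.5965 0.0041 0.158 ] [[-0.9477 -0.3192 -0.002 ]
 [-0.3192  0.9477  0.0007]
 [ 0.0017  0.0013 -1.    ]] 1.0013365740025821
[338 233  41  24 684]
[0.5997 0.0027 0.3109] [np.float64(0.06590675937535617)] 17.814188754375486
```

View pics/s4.png

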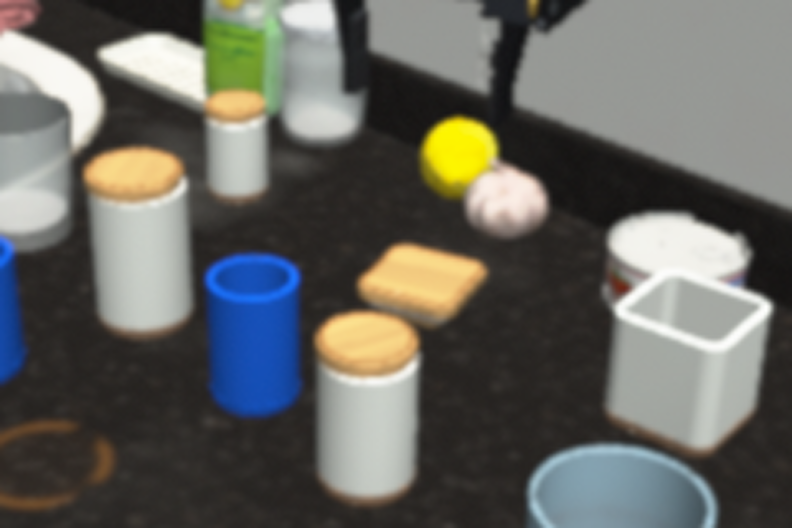

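The large lid sits on its canister at crop (135,172), with a slight offset of about 2 mm to the left to check later. The square lid is alone at (422,280). I grip it with the gripper turned to its sides.

Scaled: 0.1255 m / 0.4 = 0.3138, 0.125 m / 0.4 = 0.3125.

>>> play_rows([
  [[-0.0025,0,0.0625,0,0,0],[-0.0025,0,0.1375,0,0,0],[-0.0025,0,0.2125,0,0,0],[-0.0025,0,0.27,0,0,0],[-0.0025,0,0.3,0,0,0],[-0.0025,0,0.3125,0,0,0],[-0.0025,0,0.3138,0,0,0],[-0.0025,0,0.3138,0,0,0]],
])

```text
time_s: 19.47
position: [0.5984, 0.0047, 0.0339]
tcp_rot: [[-0.947, -0.321, 0.001], [-0.321, 0.947, -0.0], [-0.001, -0.0, -1.0]]
force: [0.6, -0.3, 0.3]
opening: 1.003
grasp_force: 0.0
```

>>> play_rows([
  [[0,0,0,0,0,0],[0,0,0,0,0,0],[0,0,0,0,0,0],[0,0,0,0,0,0],[0,0,0,0,0,0],[0,0,0,0,0,0],[0,0,0,0,0,0],[0,0,0,0,0,0]],
], fingers=0.045)

```text
time_s: 20.13
position: [0.5988, 0.0041, 0.0339]
tcp_rot: [[-0.947, -0.321, 0.001], [-0.321, 0.947, -0.0], [-0.001, -0.001, -1.0]]
force: [-1.3, -1.1, 5.7]
opening: 0.753
grasp_force: 30.0
```

Scaled: -0.11 m / 0.4 = -0.275, -0.105 m / 0.4 = -0.2625.

>>> play_rows([
  [[0,0,-0.015,0,0,0],[0,0,-0.045,0,0,0],[0,0,-0.0875,0,0,0],[0,0,-0.15,0,0,0],[0,0,-0.2125,0,0,0],[0,0,-0.2625,0,0,0],[0,0,-0.275,0,0,0],[0,0,-0.275,0,0,0]],
])

```text
time_s: 20.8
position: [0.5993, 0.0042, 0.1452]
tcp_rot: [[-0.947, -0.321, 0.004], [-0.321, 0.947, -0.001], [-0.004, -0.002, -1.0]]
force: [0.2, 0.8, -1.3]
opening: 0.753
grasp_force: 30.0
```

Scaled: -0.184 m / 0.4 = -0.46, -0.05 m / 0.4 = -0.125, 9 degrees / 90 = 0.1.

>>> play_rows([
  [[0.0125,-0.05,0,0,0,0.0111],[0.03,-0.125,0,0,0,0.0278],[0.05,-0.21,0,0,0,0.0444],[0.07,-0.295,0,0,0,0.0667],[0.09,-0.375,0,0,0,0.0833],[0.1025,-0.435,0,0,0,0.1],[0.1075,-0.46,0,0,0,0.1],[0.1075,-0.46,0,0,0,0.1]],
])

```text
time_s: 21.47
position: [0.6161, -0.186, 0.1415]
tcp_rot: [[-0.986, -0.166, -0.001], [-0.166, 0.986, 0.001], [0.001, 0.001, -1.0]]
force: [-0.6, 0.1, -1.2]
opening: 0.752
grasp_force: 30.0
```

```bash
python3 - <<'E'
from h import *
s=bot.read_state();print(np.array(s['position']).round(4),np.degrees(np.arctan2(s['tcp_rot'][1][1],s['tcp_rot'][0][1])))
E
python3 lift.py place4.png
```

```text
[ 0.6161 -0.186   0.1415] 99.56307188732312
[ 0.61565537 -0.18379742  0.14160484] 0.7529845166101572 29.998516738414764 [-0.55841785  1.52724895 -0.69552723] (np.int64(443), np.int64(219))
crop origin 383 169 scale 5
```

View pics/place4.png

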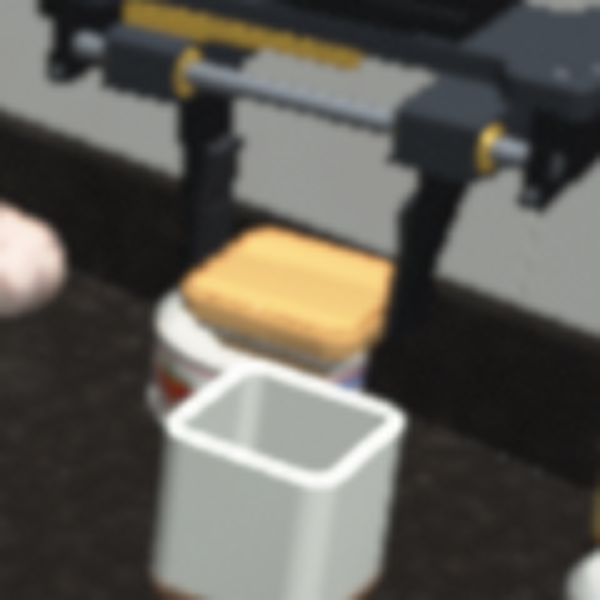

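The square lid's left corner at crop (182,288) and far corner at (268,228) line up with the canister's corners at (168,425) and (253,362), allowing for the lean of verticals. The yaw matches too. I lower it.

Scaled: 0.046 m / 0.4 = 0.115, 0.045 m / 0.4 = 0.1125.

>>> play_rows([
  [[0,0,0.025,0,0,0],[0,0,0.055,0,0,0],[0,0,0.08,0,0,0],[0,0,0.0975,0,0,0],[0,0,0.1075,0,0,0],[0,0,0.1125,0,0,0],[0,0,0.115,0,0,0],[0,0,0.115,0,0,0]],
])

```text
time_s: 22.18
position: [0.6169, -0.1835, 0.0971]
tcp_rot: [[-0.986, -0.169, 0.001], [-0.169, 0.986, 0.0], [-0.001, -0.0, -1.0]]
force: [0.7, 0.3, -0.4]
opening: 0.755
grasp_force: 30.0
```

Scaled: 0.0015 m / 0.4 = 0.0038, 0.001 m / 0.4 = 0.0025.

>>> play_rows([
  [[0,0,0.0013,0,0,0],[0,0,0.0025,0,0,0],[0,0,0.0038,0,0,0],[0,0,0.0038,0,0,0]],
])

```text
time_s: 22.52
position: [0.617, -0.184, 0.0958]
tcp_rot: [[-0.986, -0.169, 0.001], [-0.169, 0.986, -0.001], [-0.001, -0.001, -1.0]]
force: [1.7, 0.2, 0.1]
opening: 0.753
grasp_force: 30.0
```

Scaled: 0.002 m / 0.4 = 0.005, 0.0015 m / 0.4 = 0.0038.

>>> play_rows([
  [[0,0,0.0018,0,0,0],[0,0,0.0038,0,0,0],[0,0,0.005,0,0,0],[0,0,0.005,0,0,0]],
])

```text
time_s: 22.85
position: [0.6172, -0.184, 0.0939]
tcp_rot: [[-0.986, -0.169, 0.001], [-0.169, 0.986, -0.001], [-0.001, -0.001, -1.0]]
force: [1.6, 0.5, 1.9]
opening: 0.752
grasp_force: 30.0
```

Scaled: 0.0014 m / 0.4 = 0.0035, 0.0007 m / 0.4 = 0.0018.

>>> play_rows([
  [[0,0,0.0018,0,0,0],[0,0,0.0035,0,0,0],[0,0,0.0035,0,0,0]],
])

```text
time_s: 23.1
position: [0.6173, -0.184, 0.0939]
tcp_rot: [[-0.986, -0.169, 0.002], [-0.169, 0.986, -0.001], [-0.002, -0.001, -1.0]]
force: [1.5, 0.8, 9.6]
opening: 0.757
grasp_force: 30.0
```

Scaled: -0.1 m / 0.4 = -0.25, -0.07 m / 0.4 = -0.175.

>>> play_rows([
  [[0,0,-0.0038,0,0,0],[0,0,-0.0038,0,0,0],[0,0,-0.0038,0,0,0],[0,0,-0.0038,0,0,0],[0,0,-0.025,0,0,0],[0,0,-0.0875,0,0,0],[0,0,-0.175,0,0,0],[0,0,-0.25,0,0,0]],
], fingers=0.085)

```text
time_s: 23.77
position: [0.6161, -0.1836, 0.1933]
tcp_rot: [[-0.986, -0.169, -0.002], [-0.169, 0.986, 0.001], [0.001, 0.001, -1.0]]
force: [-0.1, -0.5, 0.3]
opening: 0.974
grasp_force: 0.0
```

Scaled: 0.225 m / 0.4 = 0.5625, 0.205 m / 0.4 = 0.5125.

>>> play_rows([
  [[0.0375,-0.025,-0.025,0,0,0],[0.1125,-0.08,-0.05,0,0,0],[0.195,-0.1375,-0.075,0,0,0],[0.275,-0.195,-0.1,0,0,0],[0.355,-0.25,-0.125,0,0,0],[0.435,-0.3075,-0.125,0,0,0],[0.5125,-0.3625,-0.125,0,0,0],[0.5625,-0.4,-0.125,0,0,0]],
])

```text
time_s: 24.43
position: [0.4192, -0.3816, 0.2429]
tcp_rot: [[-0.986, -0.167, -0.001], [-0.167, 0.986, -0.001], [0.001, -0.001, -1.0]]
force: [1.5, -0.2, -1.0]
opening: 0.974
grasp_force: 0.0
```

```bash
python3 - <<'E'
from fit import *
import pickle
np.set_printoptions(precision=4,suppress=True)
c,t=cap('scene'),cap('top'); pickle.dump((c,t),open('end.pkl','wb'))
R=lambda f,w,h:cv2.resize(f,(w,h),interpolation=cv2.INTER_CUBIC)
a,b=c['frame'],t['frame']
cv2.imwrite('pics/end.png',np.vstack([np.hstack([R(a[180:270,240:330],395,395),R(a[210:300,395:485],395,395)]),R(b[140:260,180:473],790,200 if 0 else 205*1)])[:600,:,::-1])
s=bot.read_state();print(s['time_s'],s['position'],s['force'])
def wood(f):
    h=cv2.cvtColor(f,cv2.COLOR_RGB2HSV); return ((h[...,0]<24)&(h[...,1]>70)&(h[...,2]>70)).astype(np.uint8)
for k,x0,w,h,sq in(('small',(.6145,.211),.044,.064,0),('medium',(.4455,-.108),.052,.08,0),('large',(.456,.111),.06,.096,0),('square',(.617,-.184),.066,.074,1)):
    for n,cc in(('scene',c),('top',t)):
        _,l,st,_=cv2.connectedComponentsWithStats(wood(cc['frame']),connectivity=4)
        u,v=proj(cc,(*x0,h+.01)).round().astype(int); i=l[v,u]
        if i==0: print(k,n,'no wood');continue
        x,e=fit(lambda q:[prism(q,q[2],q[2]+.01,w,w,sq,q[3] if sq else 0)],[*x0,h]+([.17] if sq else []),[(cc,l==i)],[.004,.004,.004]+([.1] if sq else [])) if n=='scene' else fit(lambda q:[prism(q,h,h+.01,w,w,sq,q[2] if sq else 0)],[*x0]+([.17] if sq else []),[(cc,l==i)],[.004,.004]+([.1] if sq else []))
        print(k,n,x,e,st[i])
E
```

```text
24.5333 [ 0.4191 -0.3825  0.2427] [ 0.0677  0.254  -0.1311]
small scene [0.6693 0.2818 0.0279] [np.float64(0.10987691383968778)] [292 187  18  10 145]
small top [0.6153 0.2137] [np.float64(0.0824471695551835)] [207 157  20  21 332]
medium scene [ 0.445  -0.1063  0.0816] [np.float64(0.062273794723028075)] [325 253  33  21 548]
medium top [ 0.445  -0.1071] [np.float64(0.07609267221380189)] [351 226  26  26 502]
large scene [0.456  0.1131 0.0972] [np.float64(0.058406894386099584)] [254 204  33  17 436]
large top [0.4547 0.1129] [np.float64(0.05509986561008384)] [247 221  29  31 668]
square scene [ 0.6603 -0.1547  0.0448  0.1168] [np.float64(0.15281837943182675)] [414 238  50  26 744]
square top [ 0.6161 -0.1837  0.1654] [np.float64(0.04064472057771129)] [378 144  35  34 956]
```

View pics/end.png

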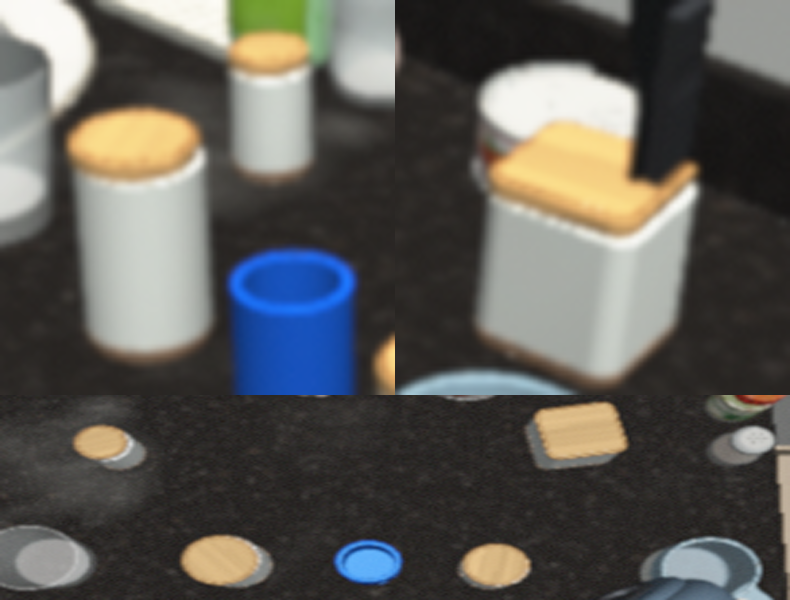

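Both views show all four lids flat on their rims: small at crop (270,50), large at (135,143), square at (590,175) and medium at top (495,565). The mug and the glass are where they were. At contact, each lid's height matched its seated height computed from the grip to within about 0.1 mm. The gripper touches nothing, so I hand in.

```bash
python3 -c "
from rig import bot
print(bot.hand_in())"
```

```text
the job is handed in; nothing more can be done
None
```

All four lids are on their own canisters and fully home, set in order small, medium, large, square, and the job is handed in at about 25 s; the large lid sits about 2 mm off-centre but flat.

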